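# Point out the swollen capacitor and its spare for the repair video

## Robot

A 6-joint arm with a two-finger parallel gripper is mounted at the origin on the work surface. World frame = base frame: x ahead of the robot, y to its left, z up, the work surface at z = 0. Lengths are in m, angles in rad, forces in N, time in s.
With the tool pointing down it reaches from about 0.425 to 1.125 m from the base axis. Payload 14.9 kg.
Tool frame: the origin (TCP) lies on the mounting face of the last link; the fingertips stand 191 mm ahead of it and the grasp point (between the pads) lies 172 mm ahead of it; z points along the fingers, x is the direction in which the jaws open and shut, and the axes are right-handed (so a half turn about z gives the same grasp; the last joint's range is limited). The gripper opens to 91 mm and grips with 3 to 60 N. Pads are 32 mm wide; open, the fingers measure 118 mm over their backs; the gripper's body (76 mm by 178 mm) begins 60 mm behind the grasp point.
Start: joints at [-1.366, 0.379, 1.734, -0, 1.028, -0.033], TCP at [0.165, -0.68, 0.405] pointing down, gripper open.
Joint ranges: [-2.77, 2.77], [-0.74, 2.19], [0, 2.66], [-1.06, 4.2], [0.31, 2.87], [-3.08, 3.08]. Speed limits (rad/s): [1.89, 1.89, 2.39, 3.14, 3.14, 3.14].

## Interface

Orientations are given as a unit quaternion [x, y, z, w].
In Python, from rig import bot gives the robot as it stands.
- The arm moves only by the shell command python3 -m crank 'ROWS' [FORCE]. ROWS is JSON, a list of rows, each an object with "dp": the shift along the tool's x, y, z in cm, a list of three; "turn": the turn, a rotation vector about the tool's x, y, z in degrees, a list of three; "hand": the opening in per cent of the stroke, from 0 (shut) to 100 (fully open). In form: [{"dp": [dx, dy, dz], "turn": [wx, wy, wz], "hand": hand}, ...]. A call has 1 to 8 rows; each row is the pose to reach, as a shift and turn from the pose measured when the call began, along the tool's axes at that moment; what a row does not reach only later rows make up. A row lasts 1/12 s, in which the tool goes at most 41.7 mm and 7.16 degrees, less where a joint would pass 70% of its speed; a pose out of reach is approached as far as the arm can. A call with a gripper value outside its range is refused whole. The fingers move at their own pace and stop on an object; FORCE is the grip in N (left out, the last holds). Time passes only in rows, so rows that repeat a pose let the fingers close. It gives the time, the measured TCP pose, the force and the opening at its end, in the units of the state.
- bot.get_obs(): the state, without advancing time (a new reading comes with each control period).
- bot.get_image(name): name is "side" or "top" or "wrist"; returns (picture, depth): 400x640x3 uint8, red, green, blue; 400x640 float32, m along the optical axis (not along the pixel's ray), 0 where there is no reading.
- bot.get_calibration(name): a dict with "K" (3x3 intrinsics, pixels), "k1" (the pictures are not rectified: a ray, as slopes to the right and down, at radius r is drawn at 1 + k1 r^2 times it, then the intrinsics apply), "R" (3x3) and "t" (3): a world point X has camera coordinates R X + t; the wrist camera has in their place "mount" (4x4, takes a point from camera to tool coordinates, whose origin is the TCP and whose axes are the tool frame's). Camera axes: x right, y down, z forward; pixel columns grow to the right and rows downward; lengths in m; the calibration is good to about 2 mm. A picture is of the moment at which its call begins: read the wrist's pose just before it. get_calibration takes no time and is no camera call.
- bot.finish_job(): hands the job in, once; it reports no verdict.
The state is a dict: "time": time; "joint_pos": joint angles; "joint_velocities": joint speeds; "joint_efforts": joint torques, N m; "tool_pos": TCP position; "tool_rot": TCP orientation; "force": force on the tool from outside, world axes, zero at the start; "torque": the same for the moment, N m; "opening": finger opening in m.
Only numpy, scipy, OpenCV 4.12 (cv2) and the standard library are available. Lean on these libraries where they do the work, as an engineer would, in place of code of your own. Each camera call takes 0.05 s, during which the arm holds its last target.

## Task

The repair video is running: with the fingertips just above it (about 2 to 3 cm), point at the swollen, brown-topped capacitor on the circuit board and stay there for two seconds, then point in the same way for two seconds at the blue spare capacitor in the tray, and last press the red button fully down and let it come back up, which stops the recording. Touch nothing but the button, lift or shift nothing, and do not point low over any of the other capacitors, not even in passing.

Things in the scene. Friction and masses are not known exactly. Their poses are not given: they have to be found in the camera images.
- cap_swollen: The failed can capacitor, an upright cylinder 35 mm across and 50 mm tall with a blue sleeve, fixed upright on the circuit board; its top is a bulging rust-brown dome that rises another 5 mm, to 55 mm above the underside. Origin: centre of its underside; z up along the can.
- cap_flat1: A sound can capacitor, an upright cylinder 35 mm across and 50 mm tall, blue sleeve, flat silver top, fixed on the board in the same row (60 mm between neighbours). Origin: centre of its underside; z up along the can.
- cap_flat2: Another sound can capacitor, an upright cylinder 35 mm across and 50 mm tall, the same as cap_flat1. Origin: centre of its underside; z up along the can.
- heater: Black board preheater, 240 x 300 mm in plan, fixed to the table, with two silver rails that hold a green circuit board (160 x 220 mm, upper face 82 mm above the table). The three blue capacitors stand on the board; their tops (132 to 137 mm above the table) are the highest points, the other parts on the board stay below 115 mm. Origin: centre of the underside, z up.
- tray: Grey open tray, 80 x 210 x 30 mm high, floor 4 mm thick, fixed to the table, divided into three compartments along its length, one spare capacitor in each, in any order, about 68 mm apart. Origin: centre of the underside; y along its length, z up.
- spare_blue: Loose spare can capacitor, an upright cylinder 35 mm across and 50 mm tall, blue sleeve, flat silver top, standing in the tray (top 54 mm above the table). Origin: centre of its underside; z up along the can.
- spare_black: Loose spare can capacitor, an upright cylinder 35 mm across and 50 mm tall, black sleeve, flat silver top, standing in the tray. Origin: centre of its underside; z up along the can.
- spare_orange: Loose spare can capacitor, an upright cylinder 35 mm across and 50 mm tall, orange sleeve, flat silver top, standing in the tray. Origin: centre of its underside; z up along the can.
- rec_top (a point): Centre of the upper face of the red push button, 40 mm across, in a black housing on the table; it faces up.
- rec (a joint): Travel of the red button in m: 0 up, 0.006 fully down; a spring brings it back up; fully down takes about 5 N.
- meter: Loose hand-held multimeter lying on its back, 180 x 88 x 45 mm, dark grey. Origin: centre of the underside, x along its length.
- wash_bottle: Loose clear plastic wash bottle, 68 mm across, 184 mm tall with its bent spout. Origin: centre of the underside.
- solder_reel: Loose reel of solder, 58 mm across, 37 mm high, grey flanges. Origin: centre of the underside.
- flux_jar: Loose amber glass jar, 48 mm across, 45 mm high, black cap. Origin: centre of the underside.
- screwdriver: Loose screwdriver with a yellow handle, 170 mm long, lying on the table along its x axis.

How it is judged:
By the outcome, as a careful person would: the job done as asked, in the order asked, and still so for the second after the job is handed in, with the robot touching nothing.
It also fails if it takes over 58 s, if anything falls off the work surface, if the arm or the gripper's body presses on something with over 40 N, if the wrist force passes 120 N, or if a joint passes its speed limit or range.

## Working session

There is one attempt and no reset: what is moved stays moved. The work goes in short steps, Python scripts to look and compute and a shell command to move; the robot and the scene stay as the last step left them, time stands still between calls to the robot, and variables do not carry over. Pictures are saved under pics/ and viewed, and the job is handed in when it is done.

```bash
mkdir -p pics; ls; python3 - <<'E'
from rig import bot
import cv2
o=bot.get_obs();print(o)
for n in ("side","top","wrist"):
    p,d=bot.get_image(n)
    cv2.imwrite(f"pics/{n}0.png",p[:,:,::-1])
    import numpy as np
    np.savez(f"{n}0.npz",p=p,d=d)
    print(n,bot.get_calibration(n))
E
```

```text
pics
{'time': 0.0, 'joint_pos': array([-1.36628061e+00,  3.79418167e-01,  1.73479957e+00, -1.32192130e-05,
        1.02850772e+00, -3.32916997e-02]), 'joint_velocities': array([ 0.00091567, -0.00112835, -0.0004262 ,  0.00162173,  0.00061703,
        0.00090326]), 'joint_efforts': array([ 6.96340467e-04, -7.63738203e+01, -4.34369552e+01,  6.51046587e-02,
        4.25096042e-02, -7.47979880e-05]), 'tool_pos': array([ 0.16485991, -0.68010729,  0.40407212]), 'tool_rot': array([ 7.85995725e-01, -6.18231672e-01, -4.36930877e-04, -3.60464014e-04]), 'force': array([ 0.08513718, -0.36408997, -0.63358856]), 'torque': array([ 0.00363739, -0.02205686,  0.00763435]), 'opening': 0.09117836894164143}
side {'K': array([[401.28352715,   0.        , 319.37560138],
       [  0.        , 401.28352715, 200.52298078],
       [  0.        ,   0.        ,   1.        ]]), 'k1': -0.07904934633530002, 'R': array([[ 0.98886001, -0.14844977, -0.01088798],
       [-0.10888563, -0.67155892, -0.7329069 ],
       [ 0.10148794,  0.72592787, -0.68024181]]), 't': array([-0.52176227,  0.19735746,  0.91165735])}
top {'K
[... 233 characters left out ...]
5036],
       [-0.99693532,  0.02087786, -0.07539283],
       [ 0.07549374,  0.00408674, -0.9971379 ]]), 't': array([0.11269345, 0.53146832, 1.14508135])}
wrist {'K': array([[337.73880614,   0.        , 318.76225089],
       [  0.        , 337.73880614, 199.79493733],
       [  0.        ,   0.        ,   1.        ]]), 'k1': -0.07384736939967151, 'mount': array([[ 9.99999702e-01, -1.31888313e-04, -7.60458269e-04,
         3.54075614e-04],
       [ 3.27605415e-04,  9.64660369e-01,  2.63496232e-01,
        -7.33245856e-02],
       [ 6.98831882e-04, -2.63496403e-01,  9.64660125e-01,
         1.99198595e-02],
       [ 0.00000000e+00,  0.00000000e+00,  0.00000000e+00,
         1.00000000e+00]])}
```

View pics/top0.png

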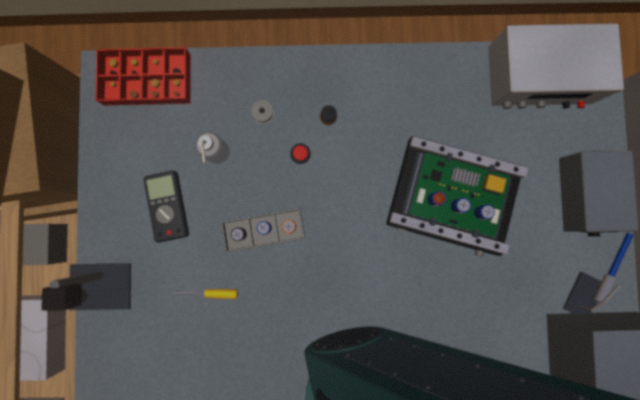

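View pics/side0.png

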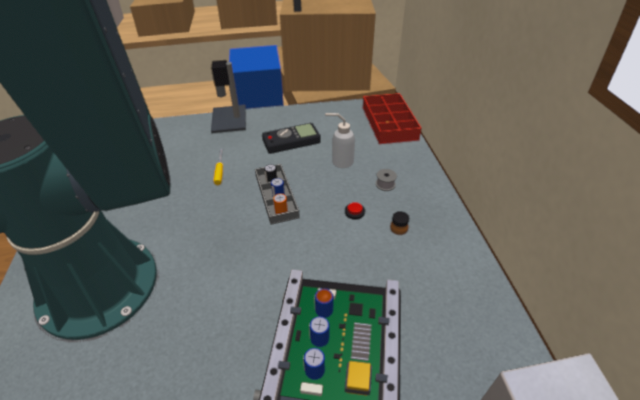

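View pics/wrist0.png

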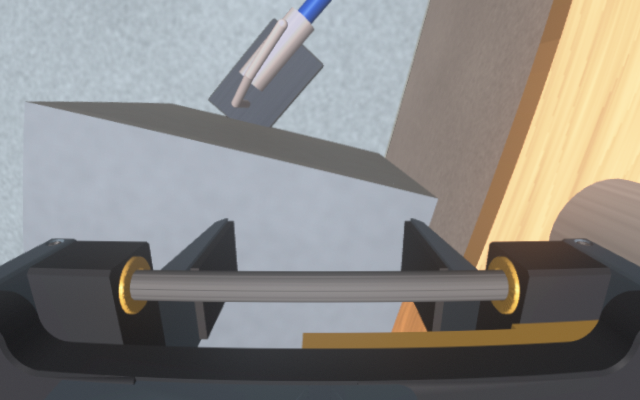

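The top view shows the swollen (brown) cap at about (438,199) and the flat ones at (463,205) and (488,212). The tray holds black (238,233), blue (264,228) and orange (290,226), and the red button is at (300,153). Next I'll measure these positions.

```bash
cat > h.py <<'E'
import numpy as np,cv2
from rig import bot
def ray(n,u,v):
    c=bot.get_calibration(n);K=c['K']
    p=cv2.undistortPoints(np.array([[[u,v]]],float),K,np.array([c['k1'],0,0,0,0]))[0,0]
    R=np.array(c['R']);t=np.array(c['t'])
    return -R.T@t, R.T@np.array([p[0],p[1],1])
def plane(n,u,v,z):
    o,d=ray(n,u,v);return o+d*(z-o[2])/d[2]
def pix(n,X):
    c=bot.get_calibration(n)
    q,_=cv2.projectPoints(np.array([X],float),cv2.Rodrigues(c['R'])[0],c['t'],c['K'],np.array([c['k1'],0,0,0,0]));return q[0,0]
def depthpt(n,u,v,d):
    o,r=ray(n,u,v);return o+r*d[int(round(v)),int(round(u))]
E
python3 - <<'E'
import numpy as np,cv2
from h import *
z=np.load('top0.npz');p=z['p'];d=z['d']
c=p[125:265,200:520]
cv2.imwrite('pics/tc.png',cv2.resize(c[:,:,::-1],None,fx=2.5,fy=2.5,interpolation=cv2.INTER_CUBIC))
s=np.load('side0.npz')['p']
cv2.imwrite('pics/sc.png',cv2.resize(s[150:400,240:420][:,:,::-1],None,fx=2.4,fy=2.4,interpolation=cv2.INTER_CUBIC))
for nm,uv in dict(sw=(438,199),f1=(463,205),f2=(488,212),blk=(238,233),blu=(264,228),org=(290,226),btn=(300,153)).items():
    print(nm,depthpt('top',*uv,d))
# button blobs in both
for n in('top','side'):
    im=np.load(n+'0.npz')['p'];h=cv2.cvtColor(im,cv2.COLOR_RGB2HSV)
    m=((h[...,0]<8)|(h[...,0]>172))&(h[...,1]>170)&(h[...,2]>90)
    k,l,st,ce=cv2.connectedComponentsWithStats(m.astype(np.uint8))
    for i in range(1,k):
        if st[i,4]>20:print(n,st[i],ce[i])
E
```

```text
sw [ 0.50584748 -0.18949121  0.13842483]
f1 [ 0.49048044 -0.24930932  0.13528931]
f2 [ 0.47252383 -0.30730409  0.13734513]
blk [0.43437583 0.30086089 0.05811497]
blu [0.44574106 0.23473604 0.05542824]
org [0.44949555 0.1684144  0.05244495]
btn [0.64276226 0.14056338 0.02256337]
top [  96   47   90   54 2903] [144.63933862  75.20668274]
top [578 101   6   6  33] [580.6969697  103.57575758]
top [293 146  15  14 158] [299.85443038 152.42405063]
side [ 363   93   58   50 1843] [391.59902333 117.77645144]
side [347 203  16  11 127] [354.65354331 207.84251969]
```

View pics/tc.png

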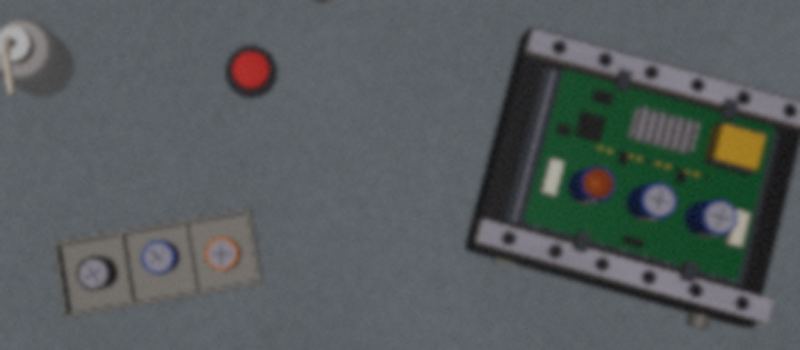

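View pics/sc.png

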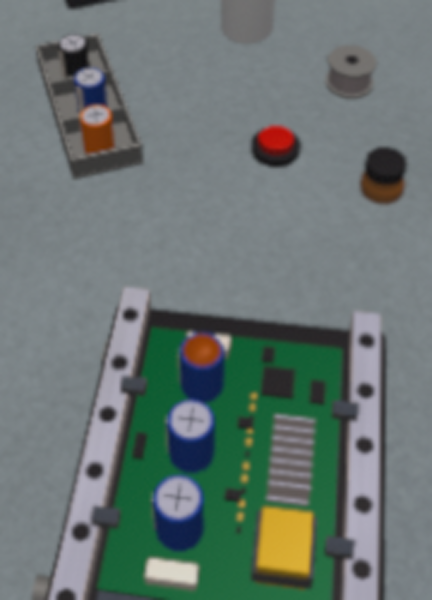

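```bash
python3 - <<'E'
from h import *
L=dict(sw=((439.6,198.2),(324.6,295.4),.135),f1=((463.6,205),(319.6,325),.132),f2=((487.6,211.8),(314.6,357),.132),blu=((263.6,227.8),(277.5,181.7),.054),blk=((237.8,233.8),(270.4,168),.054),org=((288.6,226.4),(280.4,197.5),.054),btn=((299.9,152.4),(354.7,207.8),.025))
for k,(a,b,z) in L.items():
    o1,d1=ray('top',*a);o2,d2=ray('side',*b)
    s=np.linalg.lstsq(np.c_[d1,-d2],o2-o1,rcond=None)[0]
    p,q=o1+s[0]*d1,o2+s[1]*d2
    print(k,plane('top',*a,z).round(4),plane('side',*b,z).round(4),'tri',((p+q)/2).round(4),'gap',np.linalg.norm(p-q).round(4))
o=bot.get_obs()
from scipy.spatial.transform import Rotation as R
print(R.from_quat(o['tool_rot']).as_matrix().round(3))
z=np.load('top0.npz')['d']
for du in range(-14,15,2): print(du,depthpt('top',300+du,152.4,z)[2].round(4),end=' ')
E
```

```text
sw [ 0.5079 -0.1943  0.135 ] [ 0.5096 -0.1944  0.135 ] tri [ 0.5087 -0.1944  0.135 ] gap 0.0017
f1 [ 0.4906 -0.2518  0.132 ] [ 0.4918 -0.2509  0.132 ] tri [ 0.4911 -0.2515  0.133 ] gap 0.0012
f2 [ 0.4732 -0.3084  0.132 ] [ 0.4751 -0.3075  0.132 ] tri [ 0.4741 -0.308   0.1331] gap 0.0019
blu [0.4463 0.2359 0.054 ] [0.4485 0.2387 0.054 ] tri [0.4474 0.2356 0.0566] gap 0.0022
blk [0.4323 0.3021 0.054 ] [0.4329 0.3024 0.054 ] tri [0.4326 0.3021 0.0542] gap 0.0006
org [0.4485 0.1719 0.054 ] [0.4514 0.1735 0.054 ] tri [0.45   0.1718 0.0555] gap 0.0028
btn [0.644  0.1407 0.025 ] [0.6422 0.1339 0.025 ] tri [0.6446 0.141  0.018 ] gap 0.0011
[[ 0.236 -0.972 -0.   ]
 [-0.972 -0.236  0.001]
 [-0.001 -0.    -1.   ]]
-14 0.0014 -12 0.0022 -10 0.0132 -8 0.014 -6 0.0264 -4 0.0215 -2 0.0269 0 0.0212 2 0.0221 4 0.0241 6 0.0213 8 0.0143 10 0.014 12 0.0037 14 0.0017
```

```bash
cat >> h.py <<'E'
from scipy.spatial.transform import Rotation as Rn
def need(x,y,tipz):
    o=bot.get_obs();R=Rn.from_quat(o['tool_rot']).as_matrix()
    tip=o['tool_pos']+.191*R[:,2]
    print('t',o['time'],'tip',tip.round(4),'open',o['opening'],'F',np.round(o['force'],1),'zax',R[:,2].round(4))
    print('dp cm',(100*R.T@(np.array([x,y,tipz])-tip)).round(2))
E
python3 -m crank '[{"dp":[0,0,-4],"turn":[0,0,0],"hand":0},{"dp":[0,0,-8],"turn":[0,0,0],"hand":0},{"dp":[0,0,-12],"turn":[0,0,0],"hand":0},{"dp":[-2,-2,-15],"turn":[0,0,0],"hand":0},{"dp":[-5,-5,-15],"turn":[0,0,0],"hand":0},{"dp":[-8,-8,-15],"turn":[0,0,0],"hand":0},{"dp":[-10.5,-11,-15],"turn":[0,0,0],"hand":0},{"dp":[-13,-14,-15],"turn":[0,0,0],"hand":0}]'
python3 -c "
from h import *
need(.508,-.194,.30)"
```

```text
time: 0.82
tool_pos: [0.2708, -0.5191, 0.5543]
tool_rot: [0.786, -0.618, -0.0, -0.0]
force: [-0.4, -0.5, -0.5]
opening: 0.0408
t 0.8167 tip [ 0.2708 -0.5189  0.3633] open 0.040811864155848414 F [-0.4 -0.5 -0.5] zax [-1.e-04  8.e-04 -1.e+00]
dp cm [-26.   -30.69   6.36]
```

```bash

python3 -m crank '[{"dp":[-2.6,-3.1,0],"turn":[0,0,0],"hand":0},{"dp":[-5.2,-6.2,0],"turn":[0,0,0],"hand":0},{"dp":[-7.8,-9.3,0],"turn":[0,0,0],"hand":0},{"dp":[-10.4,-12.3,0],"turn":[0,0,0],"hand":0},{"dp":[-13,-15.4,0],"turn":[0,0,0],"hand":0},{"dp":[-15.6,-18.4,0],"turn":[0,0,0],"hand":0},{"dp":[-18.2,-21.5,0],"turn":[0,0,0],"hand":0},{"dp":[-20.8,-24.5,0],"turn":[0,0,0],"hand":0}]'
python3 -c "
from h import *
need(.508,-.194,.30)"
```

```text
time: 1.48
tool_pos: [0.4607, -0.2574, 0.5546]
tool_rot: [0.786, -0.618, -0.0, -0.0]
force: [0.9, -0.4, -0.5]
opening: 0.0003
t 1.4833 tip [ 0.4607 -0.2573  0.3636] open 0.0003420124464310831 F [ 0.9 -0.4 -0.5] zax [ 1.e-04  7.e-04 -1.e+00]
dp cm [-5.03 -6.08  6.36]
```

```bash

python3 -m crank '[{"dp":[-2.5,-3,0],"turn":[0,0,0],"hand":0},{"dp":[-5,-6.1,0],"turn":[0,0,0],"hand":0},{"dp":[-5,-6.1,0],"turn":[0,0,0],"hand":0},{"dp":[-5,-6.1,3],"turn":[0,0,0],"hand":0},{"dp":[-5,-6.1,6],"turn":[0,0,0],"hand":0},{"dp":[-5,-6.1,9],"turn":[0,0,0],"hand":0},{"dp":[-5,-6.1,12],"turn":[0,0,0],"hand":0},{"dp":[-5,-6.1,12],"turn":[0,0,0],"hand":0}]'
python3 -c "
from h import *
need(.508,-.194,.162)
for n in ('wrist','side'):
  p,d=bot.get_image(n);cv2.imwrite(f'pics/{n}1.png',p[:,:,::-1])
print(pix('side',[.508,-.194,.137]))"
```

```text
time: 2.15
tool_pos: [0.5068, -0.1939, 0.4293]
tool_rot: [0.786, -0.618, -0.004, 0.001]
force: [-1.6, 0.4, -0.9]
opening: 0.0006
t 2.15 tip [ 0.5054 -0.1931  0.2383] open 0.000626255050509543 F [-1.6  0.4 -0.9] zax [-0.0071  0.0038 -1.    ]
dp cm [ 0.19 -0.28  7.63]
[323.69638968 294.71514396]
```

View pics/side1.png

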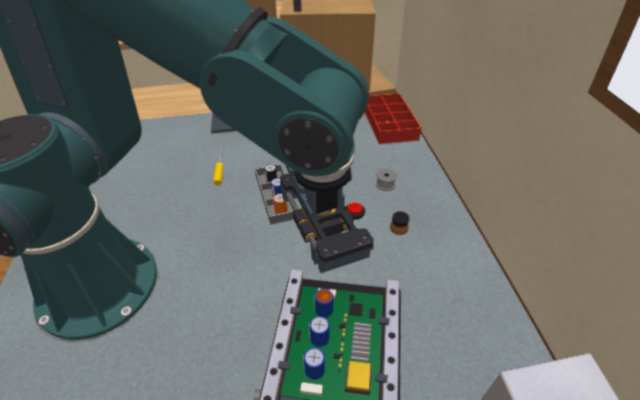

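View pics/wrist1.png

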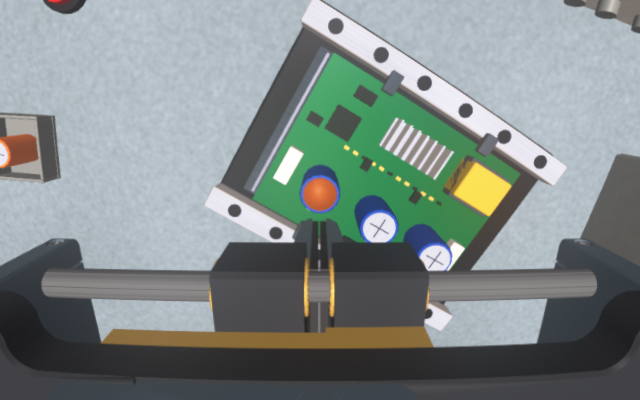

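The wrist view has the brown dome at (320,193), in line with the shut fingers. I'll descend and correct by the wrist camera.

```bash

cat >> h.py <<'E'
def wplane(u,v,z):
    c=bot.get_calibration('wrist');o=bot.get_obs();M=np.array(c['mount']);R=Rn.from_quat(o['tool_rot']).as_matrix()
    p=cv2.undistortPoints(np.array([[[u,v]]],float),c['K'],np.array([c['k1'],0,0,0,0]))[0,0]
    d=R@M[:3,:3]@np.array([p[0],p[1],1]);q=o['tool_pos']+R@M[:3,3]
    return q+d*(z-q[2])/d[2]
E
python3 -m crank '[{"dp":[0.2,-0.3,1.5],"turn":[0,0,0],"hand":0},{"dp":[0.2,-0.3,3],"turn":[0,0,0],"hand":0},{"dp":[0.2,-0.3,4],"turn":[0,0,0],"hand":0},{"dp":[0.2,-0.3,4],"turn":[0,0,0],"hand":0},{"dp":[0.2,-0.3,4],"turn":[0,0,0],"hand":0}]'
python3 -c "
from h import *
need(.508,-.194,.162)
p,d=bot.get_image('wrist');cv2.imwrite('pics/wrist2.png',p[:,:,::-1])
h=cv2.cvtColor(p,cv2.COLOR_RGB2HSV)
m=((h[...,0]<14))&(h[...,1]>150)&(h[...,2]>80)
k,l,st,ce=cv2.connectedComponentsWithStats(m.astype(np.uint8))
for i in range(1,k):
  if st[i,4]>100:print(st[i],ce[i],wplane(*ce[i],.135))
"
```

```text
time: 2.67
tool_pos: [0.5119, -0.1959, 0.3958]
tool_rot: [0.786, -0.619, -0.001, -0.0]
force: [0.2, 0.0, 0.3]
opening: 0.0004
t 2.6667 tip [ 0.5117 -0.1957  0.2048] open 0.0004169204945956247 F [0.2 0.  0.3] zax [-8.0e-04  1.1e-03 -1.0e+00]
dp cm [-0.25  0.32  4.28]
[  0 144  11  28 258] [  4.2248062  157.84108527] [0.4946949  0.05050573 0.135     ]
[296 196  37  34 768] [313.56901042 209.515625  ] [ 0.51095994 -0.19209432  0.135     ]
```

View pics/wrist2.png

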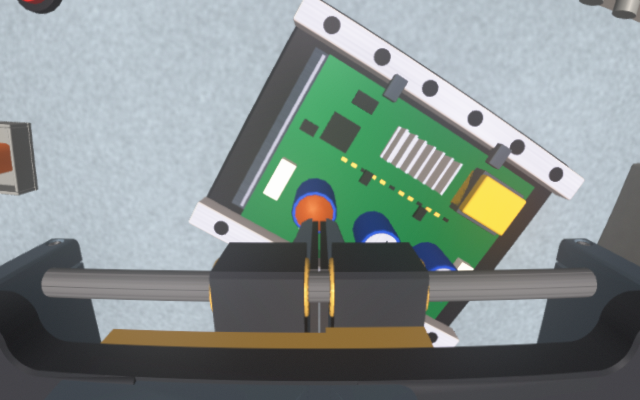

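```bash

python3 -m crank '[{"dp":[-0.2,0.3,1.5],"turn":[0,0,0],"hand":0},{"dp":[-0.2,0.3,3],"turn":[0,0,0],"hand":0},{"dp":[-0.2,0.3,4],"turn":[0,0,0],"hand":0},{"dp":[-0.2,0.3,4.2],"turn":[0,0,0],"hand":0},{"dp":[-0.2,0.3,4.2],"turn":[0,0,0],"hand":0},{"dp":[-0.2,0.3,4.2],"turn":[0,0,0],"hand":0}]'
python3 -c "
from h import *
need(.509,-.194,.162)
p,d=bot.get_image('side');cv2.imwrite('pics/side2.png',p[:,:,::-1])"
```

```text
time: 3.22
tool_pos: [0.5089, -0.1948, 0.3548]
tool_rot: [0.786, -0.619, -0.0, -0.0]
force: [0.4, -0.3, -0.2]
opening: 0.0006
t 3.2167 tip [ 0.509  -0.1947  0.1638] open 0.0005765259146486489 F [ 0.4 -0.3 -0.2] zax [ 4.e-04  6.e-04 -1.e+00]
dp cm [-0.06 -0.02  0.18]
```

View pics/side2.png

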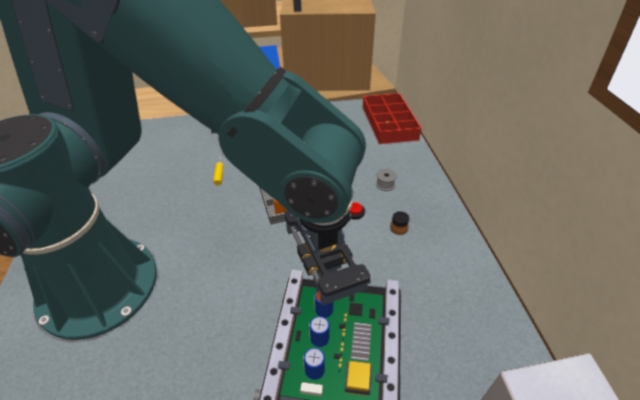

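Side view: the shut fingertips are at about (325,290), right over the dome and clear of it. I'll hold here.

```bash

python3 -m crank '[{"dp":[0,0,0.2],"turn":[0,0,0],"hand":0},{"dp":[0,0,0.2],"turn":[0,0,0],"hand":0},{"dp":[0,0,0.2],"turn":[0,0,0],"hand":0},{"dp":[0,0,0.2],"turn":[0,0,0],"hand":0},{"dp":[0,0,0.2],"turn":[0,0,0],"hand":0},{"dp":[0,0,0.2],"turn":[0,0,0],"hand":0},{"dp":[0,0,0.2],"turn":[0,0,0],"hand":0},{"dp":[0,0,0.2],"turn":[0,0,0],"hand":0}]'
python3 -m crank '[{"dp":[0,0,0],"turn":[0,0,0],"hand":0},{"dp":[0,0,0],"turn":[0,0,0],"hand":0},{"dp":[0,0,0],"turn":[0,0,0],"hand":0},{"dp":[0,0,0],"turn":[0,0,0],"hand":0},{"dp":[0,0,0],"turn":[0,0,0],"hand":0},{"dp":[0,0,0],"turn":[0,0,0],"hand":0},{"dp":[0,0,0],"turn":[0,0,0],"hand":0},{"dp":[0,0,0],"turn":[0,0,0],"hand":0}]'
python3 -m crank '[{"dp":[0,0,0],"turn":[0,0,0],"hand":0},{"dp":[0,0,0],"turn":[0,0,0],"hand":0},{"dp":[0,0,0],"turn":[0,0,0],"hand":0},{"dp":[0,0,0],"turn":[0,0,0],"hand":0},{"dp":[0,0,0],"turn":[0,0,0],"hand":0},{"dp":[0,0,0],"turn":[0,0,0],"hand":0},{"dp":[0,0,0],"turn":[0,0,0],"hand":0},{"dp":[0,0,0],"turn":[0,0,0],"hand":0}]'
python3 -m crank '[{"dp":[0,0,0],"turn":[0,0,0],"hand":0},{"dp":[0,0,0],"turn":[0,0,0],"hand":0},{"dp":[0,0,0],"turn":[0,0,0],"hand":0},{"dp":[0,0,0],"turn":[0,0,0],"hand":0},{"dp":[0,0,0],"turn":[0,0,0],"hand":0},{"dp":[0,0,0],"turn":[0,0,0],"hand":0},{"dp":[0,0,0],"turn":[0,0,0],"hand":0},{"dp":[0,0,0],"turn":[0,0,0],"hand":0}]'
python3 -c "
from h import *
need(.58,.236,.27)"
```

```text
time: 3.93
tool_pos: [0.5089, -0.1948, 0.353]
tool_rot: [0.786, -0.619, 0.0, -0.0]
force: [-0.5, -0.3, -0.2]
opening: 0.0007
time: 4.6
tool_pos: [0.5089, -0.1948, 0.353]
tool_rot: [0.786, -0.619, 0.0, -0.0]
force: [0.6, -0.5, -1.3]
opening: 0.0003
time: 5.27
tool_pos: [0.5089, -0.1948, 0.3529]
tool_rot: [0.786, -0.619, 0.0, -0.0]
force: [0.1, -0.5, -0.2]
opening: 0.0003
time: 5.93
tool_pos: [0.5089, -0.1948, 0.353]
tool_rot: [0.786, -0.619, 0.0, -0.0]
force: [-0.7, -0.3, 0.6]
opening: 0.0007
t 5.9333 tip [ 0.5091 -0.1947  0.162 ] open 0.0006664103928690978 F [-0.7 -0.3  0.6] zax [ 8.e-04  4.e-04 -1.e+00]
dp cm [-40.2  -17.02 -10.78]
```

Held 2.7 s at 2.5 cm above the dome. Next: up, and across in front of the tray.

```bash

python3 -m crank '[{"dp":[0,0,-3.5],"turn":[0,0,0],"hand":0},{"dp":[0,0,-7],"turn":[0,0,0],"hand":0},{"dp":[-1,-0.4,-10],"turn":[0,0,0],"hand":0},{"dp":[-4,-1.7,-11],"turn":[0,0,0],"hand":0},{"dp":[-7.5,-3.2,-11],"turn":[0,0,0],"hand":0},{"dp":[-11,-4.7,-11],"turn":[0,0,0],"hand":0},{"dp":[-14.5,-6.2,-11],"turn":[0,0,0],"hand":0},{"dp":[-18,-7.6,-11],"turn":[0,0,0],"hand":0}]'
python3 -m crank '[{"dp":[-3.5,-1.5,0],"turn":[0,0,0],"hand":0},{"dp":[-7,-3,0],"turn":[0,0,0],"hand":0},{"dp":[-10.5,-4.5,0],"turn":[0,0,0],"hand":0},{"dp":[-14,-6,0],"turn":[0,0,0],"hand":0},{"dp":[-17.5,-7.5,0],"turn":[0,0,0],"hand":0},{"dp":[-20,-8.5,0],"turn":[0,0,0],"hand":0},{"dp":[-21.5,-9.2,0],"turn":[0,0,0],"hand":0},{"dp":[-22,-9.4,0],"turn":[0,0,0],"hand":0}]'
python3 -c "
from h import *
need(.447,.236,.18)"
```

```text
time: 6.6
tool_pos: [0.5404, -0.0003, 0.4634]
tool_rot: [0.786, -0.619, 0.0, -0.001]
force: [0.5, -0.3, -0.3]
opening: 0.0007
time: 7.27
tool_pos: [0.5803, 0.2376, 0.4634]
tool_rot: [0.786, -0.618, 0.0, -0.001]
force: [-1.1, -0.6, -0.0]
opening: 0.0005
t 7.2667 tip [0.5806 0.2377 0.2724] open 0.000511304418138655 F [-1.1 -0.6 -0. ] zax [ 1.3e-03  5.0e-04 -1.0e+00]
dp cm [-2.99 13.03  9.22]
```

```bash

python3 -m crank '[{"dp":[-0.8,3.3,0],"turn":[0,0,0],"hand":0},{"dp":[-1.6,6.6,0],"turn":[0,0,0],"hand":0},{"dp":[-2.4,10,0],"turn":[0,0,0],"hand":0},{"dp":[-3,13,0],"turn":[0,0,0],"hand":0},{"dp":[-3,13,3],"turn":[0,0,0],"hand":0},{"dp":[-3,13,6],"turn":[0,0,0],"hand":0},{"dp":[-3,13,8],"turn":[0,0,0],"hand":0},{"dp":[-3,13,8],"turn":[0,0,0],"hand":0}]'
python3 -m crank '[{"dp":[0,0,0],"turn":[0,0,0],"hand":0},{"dp":[0,0,0],"turn":[0,0,0],"hand":0}]'
python3 -c "
from h import *
need(.447,.236,.079)
p,d=bot.get_image('wrist');cv2.imwrite('pics/wrist3.png',p[:,:,::-1])
p,d=bot.get_image('side');cv2.imwrite('pics/side3.png',p[:,:,::-1])"
```

```text
time: 7.93
tool_pos: [0.4458, 0.2346, 0.3798]
tool_rot: [0.786, -0.618, -0.001, 0.002]
force: [-0.9, 0.0, -0.8]
opening: 0.0004
time: 8.1
tool_pos: [0.4461, 0.234, 0.3804]
tool_rot: [0.786, -0.619, -0.001, 0.002]
force: [-0.2, -0.1, -0.4]
opening: 0.0007
t 8.1 tip [0.4454 0.2336 0.1894] open 0.0007397332114234147 F [-0.2 -0.1 -0.4] zax [-0.0036 -0.0021 -1.    ]
dp cm [-0.2  -0.26 11.04]
```

View pics/wrist3.png

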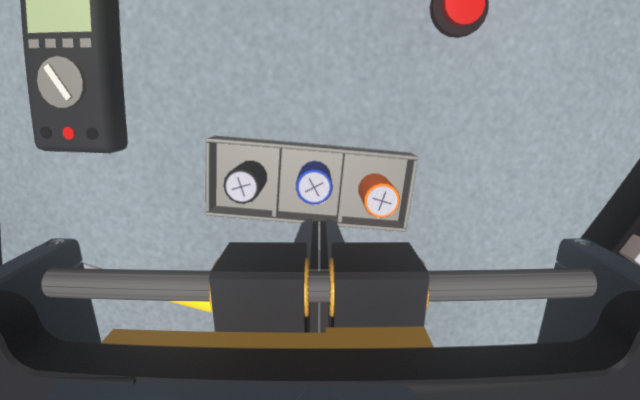

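View pics/side3.png

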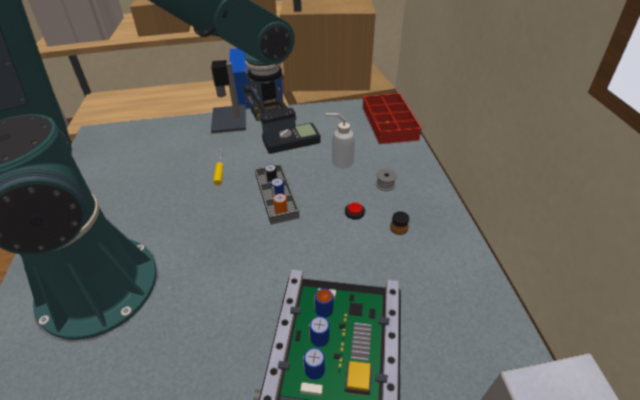

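The wrist view has the blue spare's top at (314.5,187), with black on the left and orange on the right.

```bash

python3 -c "
from h import *
print(wplane(314.5,187,.054),wplane(241,186,.054),wplane(381,200,.054),wplane(466,5,.024))
need(.447,.236,.10)"
```

```text
[0.44644552 0.23821706 0.054     ] [0.43126555 0.30533441 0.054     ] [0.44896504 0.17421086 0.054     ] [0.64132498 0.14086997 0.024     ]
t 8.2 tip [0.4459 0.2342 0.19  ] open 0.0002626069198319192 F [0.2 1.  0.5] zax [-0.0021 -0.0013 -1.    ]
dp cm [-0.15 -0.17  9.  ]
```

```bash

python3 -m crank '[{"dp":[-0.2,-0.2,2],"turn":[0,0,0],"hand":0},{"dp":[-0.2,-0.2,4.5],"turn":[0,0,0],"hand":0},{"dp":[-0.2,-0.2,7],"turn":[0,0,0],"hand":0},{"dp":[-0.2,-0.2,8.5],"turn":[0,0,0],"hand":0},{"dp":[-0.2,-0.2,9.5],"turn":[0,0,0],"hand":0},{"dp":[-0.2,-0.2,10],"turn":[0,0,0],"hand":0},{"dp":[-0.2,-0.2,10],"turn":[0,0,0],"hand":0},{"dp":[-0.2,-0.2,10],"turn":[0,0,0],"hand":0}]'
python3 -c "
from h import *
need(.447,.237,.079)
p,d=bot.get_image('side');cv2.imwrite('pics/side4.png',p[:,:,::-1])"
```

```text
time: 8.87
tool_pos: [0.448, 0.2369, 0.2819]
tool_rot: [0.786, -0.618, -0.0, 0.001]
force: [0.3, 0.3, -0.1]
opening: 0.0005
t 8.8667 tip [0.4478 0.2367 0.0909] open 0.00045350721654138174 F [ 0.3  0.3 -0.1] zax [-1.1e-03 -8.0e-04 -1.0e+00]
dp cm [-0.04  0.07  1.19]
```

View pics/side4.png

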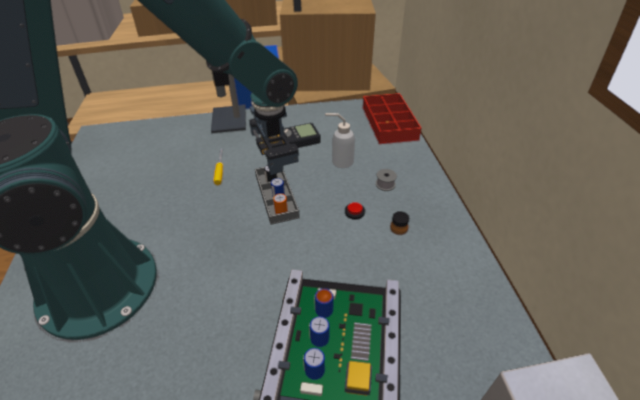

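Fingertips at about (277,170), just above the blue cap's top at (278,182). I'll lower the last 1.2 cm and hold.

```bash

python3 -m crank '[{"dp":[0,0,0.6],"turn":[0,0,0],"hand":0},{"dp":[0,0,1.2],"turn":[0,0,0],"hand":0},{"dp":[0,0,1.2],"turn":[0,0,0],"hand":0},{"dp":[0,0,1.2],"turn":[0,0,0],"hand":0},{"dp":[0,0,1.2],"turn":[0,0,0],"hand":0},{"dp":[0,0,1.2],"turn":[0,0,0],"hand":0},{"dp":[0,0,1.2],"turn":[0,0,0],"hand":0},{"dp":[0,0,1.2],"turn":[0,0,0],"hand":0}]'
python3 -m crank '[{"dp":[0,0,0],"turn":[0,0,0],"hand":0},{"dp":[0,0,0],"turn":[0,0,0],"hand":0},{"dp":[0,0,0],"turn":[0,0,0],"hand":0},{"dp":[0,0,0],"turn":[0,0,0],"hand":0},{"dp":[0,0,0],"turn":[0,0,0],"hand":0},{"dp":[0,0,0],"turn":[0,0,0],"hand":0},{"dp":[0,0,0],"turn":[0,0,0],"hand":0},{"dp":[0,0,0],"turn":[0,0,0],"hand":0}]'
python3 -m crank '[{"dp":[0,0,0],"turn":[0,0,0],"hand":0},{"dp":[0,0,0],"turn":[0,0,0],"hand":0},{"dp":[0,0,0],"turn":[0,0,0],"hand":0},{"dp":[0,0,0],"turn":[0,0,0],"hand":0},{"dp":[0,0,0],"turn":[0,0,0],"hand":0},{"dp":[0,0,0],"turn":[0,0,0],"hand":0},{"dp":[0,0,0],"turn":[0,0,0],"hand":0},{"dp":[0,0,0],"turn":[0,0,0],"hand":0}]'
python3 -m crank '[{"dp":[0,0,0],"turn":[0,0,0],"hand":0},{"dp":[0,0,0],"turn":[0,0,0],"hand":0},{"dp":[0,0,0],"turn":[0,0,0],"hand":0},{"dp":[0,0,0],"turn":[0,0,0],"hand":0},{"dp":[0,0,0],"turn":[0,0,0],"hand":0},{"dp":[0,0,0],"turn":[0,0,0],"hand":0},{"dp":[0,0,0],"turn":[0,0,0],"hand":0},{"dp":[0,0,0],"turn":[0,0,0],"hand":0}]'
python3 -m crank '[{"dp":[0,0,0],"turn":[0,0,0],"hand":0},{"dp":[0,0,0],"turn":[0,0,0],"hand":0},{"dp":[0,0,0],"turn":[0,0,0],"hand":0},{"dp":[0,0,0],"turn":[0,0,0],"hand":0}]'
python3 -c "
from h import *
need(.62,.236,.2);need(.643,.14,.1)"
```

```text
time: 9.58
tool_pos: [0.448, 0.237, 0.2702]
tool_rot: [0.786, -0.618, -0.0, 0.0]
force: [0.5, -0.2, 0.2]
opening: 0.0004
time: 10.25
tool_pos: [0.448, 0.2369, 0.2702]
tool_rot: [0.786, -0.618, -0.0, 0.0]
force: [-0.1, 0.3, -0.4]
opening: 0.0005
time: 10.92
tool_pos: [0.448, 0.237, 0.2702]
tool_rot: [0.786, -0.618, -0.0, 0.0]
force: [-0.0, -0.2, 0.6]
opening: 0.0004
time: 11.58
tool_pos: [0.448, 0.2369, 0.2702]
tool_rot: [0.786, -0.618, -0.0, 0.0]
force: [1.2, -0.2, 0.1]
opening: 0.0007
time: 11.92
tool_pos: [0.448, 0.2369, 0.2702]
tool_rot: [0.786, -0.618, -0.0, 0.0]
force: [0.3, -0.0, -0.8]
opening: 0.0003
t 11.9167 tip [0.4479 0.2369 0.0792] open 0.00027428832228726814 F [ 0.3 -0.  -0.8] zax [-5.e-04 -5.e-04 -1.e+00]
dp cm [  4.13 -16.7  -12.09]
t 11.9167 tip [0.4479 0.2369 0.0792] open 0.00027428832228726814 F [ 0.3 -0.  -0.8] zax [-5.e-04 -5.e-04 -1.e+00]
dp cm [ 14.   -16.68  -2.09]
```

```bash

python3 -m crank '[{"dp":[0,0,-4],"turn":[0,0,0],"hand":0},{"dp":[0,0,-8],"turn":[0,0,0],"hand":0},{"dp":[0,0,-12],"turn":[0,0,0],"hand":0},{"dp":[0.8,-3.5,-12],"turn":[0,0,0],"hand":0},{"dp":[1.7,-7,-12],"turn":[0,0,0],"hand":0},{"dp":[2.5,-10.5,-12],"turn":[0,0,0],"hand":0},{"dp":[3.5,-14,-12],"turn":[0,0,0],"hand":0},{"dp":[6,-16.7,-12],"turn":[0,0,0],"hand":0}]'
python3 -m crank '[{"dp":[3,0,0],"turn":[0,0,0],"hand":0},{"dp":[6,0,0],"turn":[0,0,0],"hand":0},{"dp":[8,0,0],"turn":[0,0,0],"hand":0},{"dp":[8,0,0],"turn":[0,0,0],"hand":0},{"dp":[8,0,0],"turn":[0,0,0],"hand":0}]'
python3 -c "
from h import *
need(.643,.14,.1)
p,d=bot.get_image('wrist');cv2.imwrite('pics/wrist5.png',p[:,:,::-1])
h=cv2.cvtColor(p,cv2.COLOR_RGB2HSV)
m=((h[...,0]<8)|(h[...,0]>172))&(h[...,1]>170)&(h[...,2]>80)
k,l,st,ce=cv2.connectedComponentsWithStats(m.astype(np.uint8))
for i in range(1,k):
  if st[i,4]>100:print(st[i],ce[i],wplane(*ce[i],.025))
"
```

```text
time: 12.58
tool_pos: [0.6265, 0.2191, 0.3903]
tool_rot: [0.786, -0.618, 0.0, -0.0]
force: [-0.7, 1.0, 0.0]
opening: 0.0003
time: 13.0
tool_pos: [0.6455, 0.1406, 0.3901]
tool_rot: [0.786, -0.619, 0.0, -0.0]
force: [-0.6, 0.4, -0.1]
opening: 0.0004
t 13.0 tip [0.6456 0.1406 0.1991] open 0.0003624215100082252 F [-0.6  0.4 -0.1] zax [ 1.e-04  1.e-04 -1.e+00]
dp cm [-0.    0.26  9.91]
[300 164  36  35 998] [317.46993988 181.03306613] [0.64440281 0.14246909 0.025     ]
```

View pics/wrist5.png

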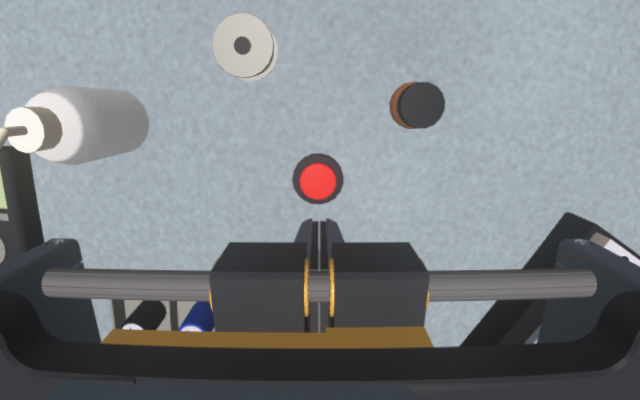

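The button is centred at (317,181) in the wrist view, giving (0.644,0.141). I'll go to about 1 cm above it first.

```bash

python3 -m crank '[{"dp":[0,0.1,4],"turn":[0,0,0],"hand":0},{"dp":[0,0.1,8],"turn":[0,0,0],"hand":0},{"dp":[0,0.1,12],"turn":[0,0,0],"hand":0},{"dp":[0,0.1,14.5],"turn":[0,0,0],"hand":0},{"dp":[0,0.1,16],"turn":[0,0,0],"hand":0},{"dp":[0,0.1,16.2],"turn":[0,0,0],"hand":0},{"dp":[0,0.1,16.2],"turn":[0,0,0],"hand":0},{"dp":[0,0.1,16.2],"turn":[0,0,0],"hand":0}]'
python3 -c "
from h import *
need(.644,.141,.025)"
```

```text
time: 13.72
tool_pos: [0.6451, 0.1417, 0.2299]
tool_rot: [0.786, -0.618, 0.001, -0.001]
force: [-1.1, 0.0, 0.5]
opening: -0.0001
t 13.7167 tip [0.6455 0.1418 0.0389] open -6.322898621637313e-05 F [-1.1  0.   0.5] zax [ 2.3e-03  6.0e-04 -1.0e+00]
dp cm [0.04 0.17 1.39]
```

```bash

python3 -m crank '[{"dp":[0,0.1,0.4],"turn":[0,0,0],"hand":0},{"dp":[0,0.1,0.8],"turn":[0,0,0],"hand":0},{"dp":[0,0.1,1.2],"turn":[0,0,0],"hand":0},{"dp":[0,0.1,1.5],"turn":[0,0,0],"hand":0},{"dp":[0,0.1,1.5],"turn":[0,0,0],"hand":0},{"dp":[0,0.1,1.5],"turn":[0,0,0],"hand":0}]'
python3 -c "
from h import *
need(.644,.141,.018)"
```

```text
time: 14.22
tool_pos: [0.6441, 0.1414, 0.2147]
tool_rot: [0.786, -0.618, 0.001, -0.001]
force: [-0.3, 0.3, 0.7]
opening: 0.0007
t 14.2167 tip [0.6445 0.1415 0.0237] open 0.0006540538624653776 F [-0.3  0.3  0.7] zax [ 1.9e-03  5.0e-04 -1.0e+00]
dp cm [0.04 0.06 0.57]
```

```bash

python3 -m crank '[{"dp":[0,0,0.15],"turn":[0,0,0],"hand":0},{"dp":[0,0,0.3],"turn":[0,0,0],"hand":0},{"dp":[0,0,0.4],"turn":[0,0,0],"hand":0},{"dp":[0,0,0.4],"turn":[0,0,0],"hand":0},{"dp":[0,0,0.4],"turn":[0,0,0],"hand":0}]'
python3 -c "
from h import *
need(.644,.141,.018)"
```

```text
time: 14.63
tool_pos: [0.6442, 0.1414, 0.2108]
tool_rot: [0.786, -0.618, 0.001, -0.001]
force: [0.6, 0.5, 2.7]
opening: 0.0005
t 14.6333 tip [0.6447 0.1415 0.0198] open 0.0004757045974594193 F [0.6 0.5 2.7] zax [ 2.2e-03  6.0e-04 -1.0e+00]
dp cm [0.03 0.08 0.18]
```

Contact, 2.7 N. I'll press further in small steps.

```bash

python3 -m crank '[{"dp":[0,0,0.1],"turn":[0,0,0],"hand":0},{"dp":[0,0,0.2],"turn":[0,0,0],"hand":0},{"dp":[0,0,0.2],"turn":[0,0,0],"hand":0},{"dp":[0,0,0.2],"turn":[0,0,0],"hand":0}]'
python3 -m crank '[{"dp":[0,0,0.1],"turn":[0,0,0],"hand":0},{"dp":[0,0,0.1],"turn":[0,0,0],"hand":0},{"dp":[0,0,0.1],"turn":[0,0,0],"hand":0}]'
python3 -c "
from h import *
need(.644,.141,.018)"
```

```text
time: 14.97
tool_pos: [0.6442, 0.1414, 0.2089]
tool_rot: [0.786, -0.618, 0.001, -0.001]
force: [-0.6, -0.3, 3.7]
opening: 0.0004
time: 15.22
tool_pos: [0.6442, 0.1414, 0.2079]
tool_rot: [0.786, -0.618, 0.001, -0.001]
force: [-0.8, 0.1, 4.6]
opening: 0.0004
t 15.2167 tip [0.6447 0.1415 0.0169] open 0.0004102762665512908 F [-0.8  0.1  4.6] zax [ 2.2e-03  5.0e-04 -1.0e+00]
dp cm [ 0.03  0.07 -0.11]
```

```bash

python3 -m crank '[{"dp":[0,0,0.1],"turn":[0,0,0],"hand":0},{"dp":[0,0,0.1],"turn":[0,0,0],"hand":0},{"dp":[0,0,0.1],"turn":[0,0,0],"hand":0}]'
```

```text
time: 15.47
tool_pos: [0.6443, 0.1414, 0.2071]
tool_rot: [0.786, -0.618, 0.001, -0.001]
force: [-2.2, -0.7, 7.9]
opening: 0.0005
```

```bash

python3 -m crank '[{"dp":[0,0,0.1],"turn":[0,0,0],"hand":0},{"dp":[0,0,0.1],"turn":[0,0,0],"hand":0},{"dp":[0,0,0.1],"turn":[0,0,0],"hand":0}]'
```

```text
time: 15.72
tool_pos: [0.6444, 0.1414, 0.2069]
tool_rot: [0.786, -0.618, 0.001, -0.001]
force: [-6.3, -1.5, 18.3]
opening: 0.0006
```

The force rose to 18 N with hardly any motion, so the button is at its stop. I'll release upward.

```bash

python3 -m crank '[{"dp":[0,0,-0.3],"turn":[0,0,0],"hand":0},{"dp":[0,0,-0.8],"turn":[0,0,0],"hand":0},{"dp":[0,0,-2],"turn":[0,0,0],"hand":0},{"dp":[0,0,-5],"turn":[0,0,0],"hand":0},{"dp":[0,0,-9],"turn":[0,0,0],"hand":0},{"dp":[0,0,-12],"turn":[0,0,0],"hand":0},{"dp":[0,0,-12],"turn":[0,0,0],"hand":0},{"dp":[0,0,-12],"turn":[0,0,0],"hand":0}]'
python3 -c "
from h import *
need(.644,.141,.14)
p,d=bot.get_image('side');cv2.imwrite('pics/side6.png',p[:,:,::-1])
p,d=bot.get_image('wrist');cv2.imwrite('pics/wrist6.png',p[:,:,::-1])"
```

```text
time: 16.38
tool_pos: [0.6445, 0.1415, 0.3292]
tool_rot: [0.786, -0.618, 0.002, -0.002]
force: [-1.2, 0.2, -0.4]
opening: 0.0005
t 16.3833 tip [0.6456 0.1417 0.1382] open 0.000514910474403645 F [-1.2  0.2 -0.4] zax [ 0.0054  0.0011 -1.    ]
dp cm [ 0.03  0.17 -0.18]
```

View pics/side6.png

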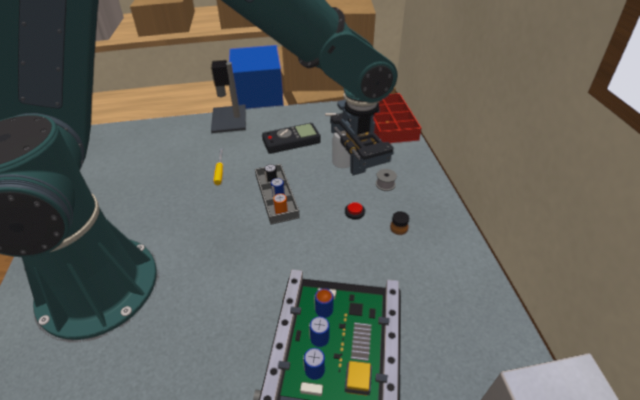

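View pics/wrist6.png

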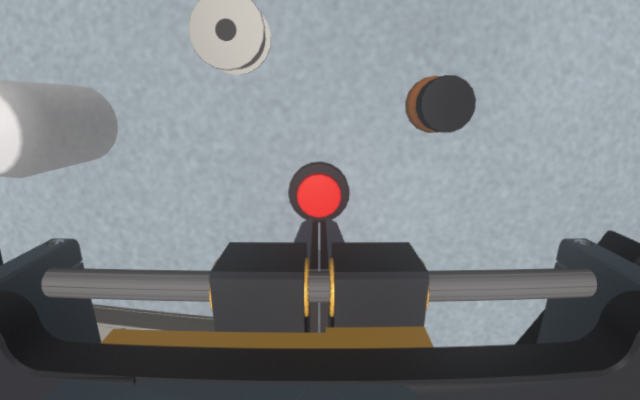

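The side view shows the button up again at (355,210), with everything else where it was. The wrist view shows it clear of the fingers at (319,195). I'll let the arm settle, then hand in.

```bash

python3 -m crank '[{"dp":[0,0,0],"turn":[0,0,0],"hand":0},{"dp":[0,0,0],"turn":[0,0,0],"hand":0},{"dp":[0,0,0],"turn":[0,0,0],"hand":0},{"dp":[0,0,0],"turn":[0,0,0],"hand":0}]'
python3 -c "
from h import *
need(.644,.141,.14)
print(bot.finish_job())"
```

```text
time: 16.82
tool_pos: [0.6436, 0.1413, 0.3255]
tool_rot: [0.786, -0.618, -0.0, 0.0]
force: [-0.5, -0.4, -0.2]
opening: 0.0004
t 16.8167 tip [0.6435 0.1413 0.1345] open 0.0004415687978854096 F [-0.5 -0.4 -0.2] zax [-3.e-04  1.e-04 -1.e+00]
dp cm [ 0.04 -0.04 -0.55]
the job is handed in; nothing more can be done
None
```

I carried out all three steps in order with the fingers shut, and handed the job in at 16.8 s.

- **Swollen capacitor:** I held the fingertips about 2.5 cm above the brown dome for about 2.7 s.
- **Blue spare:** I held about 2.5 cm above its top for about 3 s. Between the two pointings I crossed with the fingertips at about 27 cm, coming in from the side so as not to pass low over the other capacitors.
- **Red button:** I pressed until it stopped, with about 7 mm of tool travel from first contact. The vertical force then jumped to 18 N, peaking near 20 N in total. I let it go and rose about 11 cm clear.

**Last checks:**
- The side picture shows the button up and everything in its place.
- The measured force is back to about zero.
- The button's return was judged from the pictures only; I did not measure its height again.
- The camera position estimates disagreed by up to about 3 mm on the capacitors and 7 mm on the button in one side-view estimate. I used the top and wrist views for the button.

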